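Seat and latch a display post in its counter mount

ROBOT

A 6-joint arm with a two-finger parallel gripper is mounted at the origin on the work surface. World frame = base frame: x ahead of the robot, y to its left, z up, the work surface at z = 0. Lengths are in mm, angles in rad, forces in N, time in s.
With the tool pointing down it reaches from about 400 to 925 mm from the base axis. Payload 12.5 kg.
Tool frame: the origin (TCP) lies at the very end of the fingers, on their centre line; the grasp point (between the pads) lies 19 mm behind it; z points along the fingers, y is the direction in which the jaws open and shut (so a half turn about z gives the same grasp; the last joint's range is limited). The gripper opens to 95 mm and grips with 3 to 60 N. Pads are 20 mm wide; open, the fingers measure 119 mm over their backs; the gripper's body (75 mm by 180 mm) begins 59 mm behind the grasp point.
Start: joints at [-1.229, 0.491, 1.559, -0, 1.092, -0.106], TCP at [270.639, -563.384, 214.661] pointing down, gripper open.
Joint ranges: [-3.1, 3.1], [-0.84, 2.19], [0.05, 2.79], [-1.13, 4.28], [0.06, 2.93], [-2.69, 2.69]. Speed limits (rad/s): [2.22, 2.22, 2.79, 3.14, 3.14, 3.14].

INTERFACE

Orientations are given as [roll, pitch, yaw] about the fixed x, y, z axes, in that order (R = Rz(yaw) Ry(pitch) Rx(roll)).
In Python, from cell import env gives the robot as it stands.
- The arm moves only by the shell command python3 -m pendant 'ROWS'. ROWS is JSON, a list that holds one entry, the list of rows, each a list of 5 numbers: the opening, from 0 (shut) to 1 (fully open), then the shift along the tool's x, y, z in m, then the turn about the tool's z in rad. A call has exactly 8 rows; each row is the pose to reach, as a shift and turn from the pose commanded when the call began, along the tool's axes at that moment; what a row does not reach only later rows make up. A row lasts 1/10 s, in which the tool goes at most 50 mm and 8.59 degrees, less where a joint would pass 70% of its speed; a pose out of reach is approached as far as the arm can. A call with a gripper value outside its range is refused whole. The fingers move at their own pace and stop on an object; the grip force is fixed at half the most. Time passes only in rows, so rows that repeat a pose let the fingers close, or fill a call up. It gives the time, the measured TCP pose, the force and the opening at its end, in the units of the state.
- env.state(): the state, without advancing time (a new reading comes with each control period).
- env.read_camera(name): name is "scene" or "top" or "wrist"; returns a dict with "image" (420x560x3 uint8, blue, green, red), "range_z" (420x560 float32, mm along the optical axis (not along the pixel's ray), 0 where there is no reading), "fx", "fy", "cx", "cy" (pixels), "dist" ([k1, k2, p1, p2, k3] as OpenCV has them; the pictures are not rectified), "rvec" (rotation vector, rad) and "tvec" (3), from world to camera coordinates, as OpenCV has them; the wrist camera has in their place "tool_from_camera" (4x4, takes a point from camera to tool coordinates, whose origin is the TCP and whose axes are the flange's). Camera axes: x right, y down, z forward; pixel columns grow to the right and rows downward; lengths in mm; the calibration is good to about 2 mm. A picture is of the moment at which its call begins: read the wrist's pose just before it.
- env.job_done(): hands the job in, once; it reports no verdict.
The state is a dict: "t": time; "joints": joint angles; "qvel": joint speeds; "tau": joint torques, N m; "eef_pos": TCP position; "tcp_rot": TCP orientation; "ft_force": force on the tool from outside, world axes, zero at the start; "moment": the same for the moment, N m; "opening": opening from 0.0 (shut) to 1.0 (fully open).
Only numpy, scipy, OpenCV 4.12 (cv2) and the standard library are available. Lean on these libraries where they do the work, as an engineer would, in place of code of your own. Each camera call takes 0.05 s, during which the arm holds its last target. There are 200 camera calls.

TASK

Stand the short display post in the hexagonal socket of the counter mount so that its foot drops fully home and its flange lies flat on the socket block; feel for the seat gently, never leaning on it hard, and do not let the post fall over. Once it is home, slide the latch all the way in over the flange and let go of everything. Leave the can, the jar and the carton alone.

Things in the scene. Friction and masses are not known exactly. Their poses are not given: they have to be found in the camera images.
- post_mid (a point): Loose metal post, about 0.3 kg, upright. From the bottom: hexagonal foot 34 mm across flats, 18 mm high, square edges; hexagonal flange 60 mm across flats, 6 mm thick, aligned with the foot; round tube 22 mm in diameter, 70 mm long, the grip. Point: on the axis, half-way up its 94 mm. z up the axis, x normal to two of the hexagon's flats. All six ways round are equal.
- base: Counter mount, fixed: dark steel plate 10 mm thick, 150 mm in its x, from -65 to 125 mm in its y, carrying the socket block and the latch. Origin at its underside (counter height), z up. When the post is home its flange rests on the block and the post's centre point is 61 mm above this origin; with the foot still on top of the block, 79 mm. Post and mount take no more than 60 N between them.
- block_zero (a point): Fixed point on the base, 32 mm above its origin, axes as the base. The hexagonal aluminium block has its top at this height: 76 mm across flats, pocket 36.4 mm across flats, 21 mm deep, flats normal to the base's x. Bolted rigidly through slotted holes, the block's centre lies up to 6 mm from this point in x and likewise in y; that shift is not measured: find the pocket by feel or sight.
- latch (a joint): Latch travel in m: 0 open, 0.030 fully in. It slides along the base's -y towards the post, with about 3 N of friction, and stays where it is left. Its tongue, 26 mm wide and 6 mm thick, passes 2 mm above the flange of a seated post; fully in, it covers the flange's edge and stops short of the tube. Open, it is clear of the flange.
- latch_tab (a point): Centre of the black upright latch tab: 32 mm in the base's x, 12 mm thick in y, 46 to 70 mm above the counter; axes as the base. With the latch at 0 it is 85 mm from the base's origin along +y. Push its outer (+y) face. The tongue's tail, 46 mm high, runs 34.5 mm behind (+y of) the tab's centre, over a guide 60 mm wide, 40 mm high, at y = 65 to 115 mm of the base.
- can: A drink can, 66 mm in diameter, 115 mm tall; origin at its underside. To be left alone.
- jar: A jar with a lid, 68 mm in diameter, 95 mm tall; origin at its underside. To be left alone.
- carton: A carton, 60 x 90 x 120 mm tall; origin at its underside. To be left alone.

How it is judged:
By the outcome, as a careful person would: the job done as asked, in the order asked, and still so for the second after the job is handed in, with the robot touching nothing.
It also fails if it takes over 72 s, if anything falls off the work surface, if the arm or the gripper's body presses on something with over 40 N, if the wrist force passes 120 N, or if a joint passes its speed limit or range.

## Working session

There is one attempt and no reset: what is moved stays moved. The work goes in short steps, Python scripts to look and compute and a shell command to move; the robot and the scene stay as the last step left them, time stands still between calls to the robot, and variables do not carry over. Pictures are saved under pics/ and viewed, about 8 in all and at most 12, crops included, and the job is handed in when it is done.

```bash
mkdir -p pics; ls
cat > h.py <<'E'
import numpy as np, cv2
from cell import env
from scipy.spatial.transform import Rotation as R
def cloud(c):
    h,w=c["range_z"].shape
    K=np.array([[c["fx"],0,c["cx"]],[0,c["fy"],c["cy"]],[0,0,1.]])
    v,u=np.mgrid[:h,:w]
    n=cv2.undistortPoints(np.stack([u,v],-1).reshape(-1,1,2).astype(float),K,np.array(c["dist"],float)).reshape(h,w,2)
    z=c["range_z"][...,None].astype(float)
    return np.concatenate([n*z,z],-1)
def world(name):
    s=env.state(); c=env.read_camera(name); P=cloud(c)
    if name=="wrist":
        T=np.array(c["tool_from_camera"]); P=P@T[:3,:3].T+T[:3,3]
        Rt=R.from_euler('xyz',s["tcp_rot"]).as_matrix(); P=P@Rt.T+np.array(s["eef_pos"])
    else:
        Rm=cv2.Rodrigues(np.array(c["rvec"],float))[0]; P=(P-np.array(c["tvec"],float).ravel())@Rm
    P[c["range_z"]==0]=np.nan
    return c["image"],P,s
E
python3 - <<'E'
from h import *
for n in ["scene","top"]:
    im,P,s=world(n); cv2.imwrite(f"pics/{n}0.png",im); np.save(f"pics/{n}0.npy",P)
print(s)
E
```

```text
pics
{'t': 0.05, 'joints': array([-1.22860146e+00,  4.91555709e-01,  1.55946238e+00, -1.52455330e-05,
        1.09170831e+00, -1.05623046e-01]), 'qvel': array([-0.00027287,  0.00032797, -0.00033199,  0.00264875,  0.00044194,
        0.00046277]), 'tau': array([ 2.25413431e-03, -6.14229870e+01, -2.58915925e+01,  6.95345365e-02,
        4.69663634e-02, -3.12891063e-05]), 'eef_pos': array([ 270.54351666, -563.12947309,  214.05969272]), 'tcp_rot': array([-3.14046380e+00, -1.06081142e-04,  4.47824894e-01]), 'ft_force': array([-0.42084746, -0.13522835, -0.01042647]), 'moment': array([-0.06342993, -0.00060731,  0.01739417]), 'opening': 0.998169357108842}
```

View pics/top0.png

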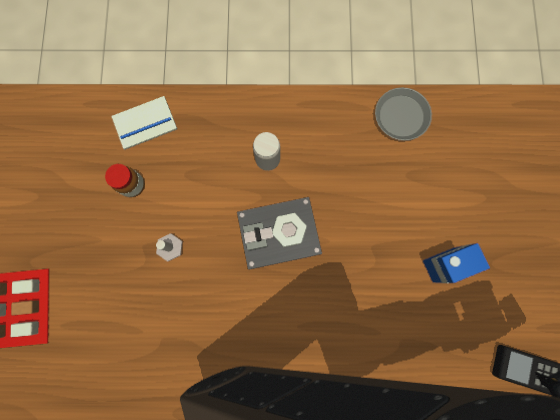

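View pics/scene0.png

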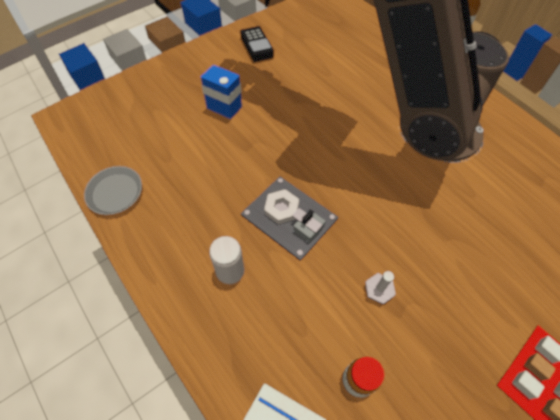

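The top view shows the post at about (165,246), the socket block at (289,230) and the latch tab at (258,234). The can is at (267,148), the jar at (122,180) and the carton at (460,263). Next I'll turn these into world positions.

Run:
```python
from h import *
P=np.load("pics/top0.npy"); im=cv2.imread("pics/top0.png")
def reg(u0,u1,v0,v1,z0,z1):
    p=P[v0:v1,u0:u1].reshape(-1,3); return p[(p[:,2]>z0)&(p[:,2]<z1)]
def show(n,p): print(n,len(p),p.mean(0).round(1),p.min(0).round(1),p.max(0).round(1), cv2.minAreaRect(p[:,:2].astype(np.float32)))
show("tubetop",reg(145,190,225,270,85,105))
show("flange",reg(145,190,225,270,15,32))
show("plate",reg(225,330,190,275,5,20))
show("block",reg(225,330,190,275,27,36))
show("tab",reg(225,330,190,275,55,80))
show("can",reg(245,290,125,175,20,140)); show("jar",reg(100,150,155,200,20,140)); show("carton",reg(415,495,235,290,20,140))
# plate screws: pixels
for u,v in [(241,215),(306,202),(317,251),(251,264)]: print(P[v,u].round(1))
```

```text
tubetop 74 [503.7 238.2  92.3] [494.4 228.7  85. ] [513.2 248.8  98.6] ((503.7742004394531, 238.8013916015625), (20.06279754638672, 18.762004852294922), 88.55589294433594)
flange 395 [502.  234.8  22.7] [470.4 208.5  15.5] [537.4 270.7  31.2] ((503.83575439453125, 239.06301879882812), (60.37125778198242, 66.44107818603516), 27.33980369567871)
plate 3084 [541.1 -38.4   8.9] [ 452.1 -140.     5. ] [633.2  73.2  19.5] ((539.02587890625, -33.88672637939453), (157.42747497558594, 189.92718505859375), 12.142892837524414)
block 650 [546.6 -55.2  31. ] [497.4 -98.9  27.1] [587.7  52.   36. ] ((540.3270263671875, -25.000106811523438), (76.18766021728516, 151.1123046875), 11.753758430480957)
tab 70 [531.3  17.1  68. ] [516.3  10.4  58.8] [547.5  25.1  72.1] ((531.85009765625, 17.24680519104004), (31.530799865722656, 11.567747116088867), 11.74976634979248)
can 812 [729.   -3.8  96.9] [705.4 -34.1  21.2] [768.6  30.  119. ] ((736.5364379882812, -3.069110870361328), (62.61695861816406, 63.18385696411133), 57.960960388183594)
jar 883 [661.2 340.8  76.4] [632.1 315.7  20. ] [697.6 379.7  97.7] ((665.6956176757812, 346.8365478515625), (63.45441818237305, 63.60219955444336), 21.824085235595703)
carton 1712 [ 462.1 -434.   103.5] [ 420.3 -497.2   20.1] [ 508.5 -391.8  125.4] ((464.01446533203125, -445.2684020996094), (61.06645584106445, 93.59368133544922), 22.055192947387695)
[585.6  62.6   9.6]
[ 619.5 -103.3   10.9]
[ 494.7 -129.6   11. ]
[461.8  34.8  13.6]
```

```bash
python3 -m pendant '[[[1,0.029,-0.0205,0,0],[1,0.058,-0.041,0,0],[1,0.087,-0.0615,0,0],[1,0.116,-0.082,0,0],[1,0.145,-0.1025,0,0],[1,0.174,-0.123,0,0],[1,0.203,-0.144,0,0],[1,0.231,-0.165,0,0]]]'
python3 -m pendant '[[[1,0.032,-0.023,0,-0.05],[1,0.064,-0.046,0,-0.1],[1,0.097,-0.069,0,-0.15],[1,0.130,-0.092,0,-0.2],[1,0.163,-0.115,0,-0.25],[1,0.197,-0.140,0,-0.283],[1,0.231,-0.164,0,-0.283],[1,0.231,-0.164,0,-0.283]]]'
python3 - <<'E'
from h import *
im,P,s=world("wrist"); cv2.imwrite("pics/w1.png",im); np.save("pics/w1.npy",P); c=env.read_camera("wrist"); print(s["eef_pos"],s["tcp_rot"],np.array(c["tool_from_camera"]).round(3),np.nanmin(c["range_z"]))
E
```

```text
t: 0.9
eef_pos: [407.9, -313.2, 214.5]
tcp_rot: [-3.141, 0.0, 0.448]
ft_force: [0.6, -0.8, -0.9]
opening: 1.001
t: 1.7
eef_pos: [546.0, -63.2, 214.3]
tcp_rot: [-3.141, -0.0, 0.735]
ft_force: [-1.3, 0.3, -0.7]
opening: 1.002
[546.0297862  -63.21597951 214.29345705] [-3.14126391e+00 -4.50297480e-04  7.34669977e-01] [[  -0.      -0.961   -0.276   78.781]
 [   1.      -0.      -0.      -0.453]
 [   0.      -0.276    0.961 -167.855]
 [   0.       0.       0.       1.   ]] 0.0
```

View pics/w1.png

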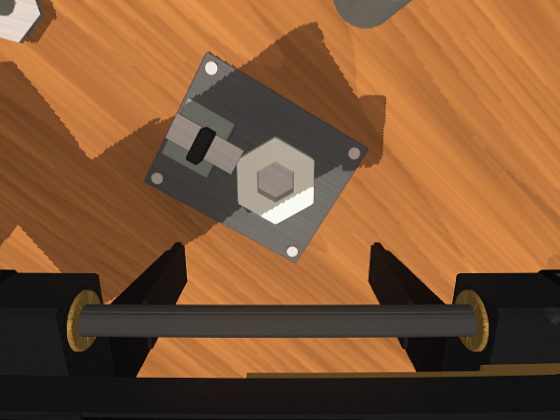

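The wrist view shows the whole mount: pocket centre near pixel (275,180), tab near (201,145), and the post's flange at the top-left corner. I'll fit these from depth.

```bash
cat >> h.py <<'E'
def hexfit(pts,guess_deg):
    "convex hull, best hex orientation: symmetric support widths"
    best=None
    for a in np.arange(guess_deg-30,guess_deg+30,0.5):
        cs=[];w=[];ds=[]
        for k in range(3):
            d=np.array([np.cos(np.radians(a+60*k)),np.sin(np.radians(a+60*k))]); p=pts@d
            lo,hi=np.percentile(p,[1,99]); w.append(hi-lo); cs.append((hi+lo)/2); ds.append(d)
        if best is None or sum(w)<best[0]: best=(sum(w),a,np.linalg.lstsq(np.array(ds),np.array(cs),rcond=None)[0],np.round(w,1))
    return best[1:]
E
python3 - <<'E'
from h import *
P=np.load("pics/w1.npy")
def reg(u0,u1,v0,v1,z0,z1):
    p=P[v0:v1,u0:u1].reshape(-1,3); return p[(p[:,2]>z0)&(p[:,2]<z1)]
b=reg(234,320,132,228,29,35); print("block",b[:,2].mean(),hexfit(b[:,:2],12))
v,u=np.mgrid[155:205,250:300]; Q=P[155:205,250:300]; m=(Q[...,2]<24)
print("pocket floor z",np.nanmedian(Q[m][:,2]),m.sum())
# pocket mask contour projected to rim height: fill block hull, rim pixels
from scipy import ndimage as nd
ring=nd.binary_dilation(m,iterations=2)&(Q[...,2]>30); r=Q[ring]; print("rim",hexfit(r[:,:2],12))
t=reg(180,225,115,175,62,75); print("tab",t.mean(0),cv2.minAreaRect(t[:,:2].astype(np.float32)))
pl=reg(140,375,45,268,7,13); print("plate",pl[:,2].mean(),cv2.minAreaRect(pl[:,:2].astype(np.float32)))
f=reg(0,60,0,60,15,40); print("flange",len(f),f.mean(0))
E
```

```text
block 30.21876398553789 (np.float64(13.0), array([548.80839939, -56.97633641]), array([74.7, 74.6, 74.2]))
pocket floor z 9.107514052148872 1053
rim (np.float64(12.5), array([549.60086759, -56.70727901]), array([38. , 38.4, 39.2]))
tab [533.93427914  18.67983333  67.53743604] ((533.162841796875, 18.910099029541016), (32.33821487426758, 12.180974006652832), 12.392192840576172)
plate 8.201295474683539 ((544.2860717773438, -31.5150146484375), (149.9281768798828, 189.9899444580078), 12.182502746582031)
flange 1476 [503.37852597 222.38554961  22.58672542]
```

```bash
python3 -m pendant '[[[1,0.023,-0.035,0,-0.04],[1,0.046,-0.070,0,-0.08],[1,0.069,-0.105,0,-0.12],[1,0.092,-0.140,0,-0.16],[1,0.115,-0.175,0,-0.2],[1,0.140,-0.210,0,-0.24],[1,0.165,-0.250,0,-0.265],[1,0.165,-0.250,0,-0.265]]]'
python3 - <<'E'
from h import *
im,P,s=world("wrist"); cv2.imwrite("pics/w2.png",im); np.save("pics/w2.npy",P); print(s["eef_pos"],s["tcp_rot"])
m=np.abs(P[...,:2]-[504,239]).max(-1)<60
f=P[m&(P[...,2]>18)&(P[...,2]<27)]; print("flange",len(f),f.mean(0),hexfit(f[:,:2],27))
t=P[m&(P[...,2]>88)]; print("tube",len(t),t.mean(0),cv2.minEnclosingCircle(t[:,:2].astype(np.float32)))
E
```

```text
t: 2.6
eef_pos: [499.7, 232.2, 214.5]
tcp_rot: [-3.141, -0.0, 0.999]
ft_force: [-0.2, -0.2, -0.5]
opening: 0.998
[499.68325914 232.24938139 214.51856595] [-3.14123106e+00 -2.47794467e-04  9.99324412e-01]
flange 2212 [507.12275367 244.6856279   21.88610593] (np.float64(28.5), array([504.76156319, 241.05652213]), array([58.9, 58.9, 58.9]))
tube 63055 [510.4478796  254.23694077 307.74812165] ((512.63525390625, 257.2479248046875), 66.08855438232422)
```

View pics/w2.png

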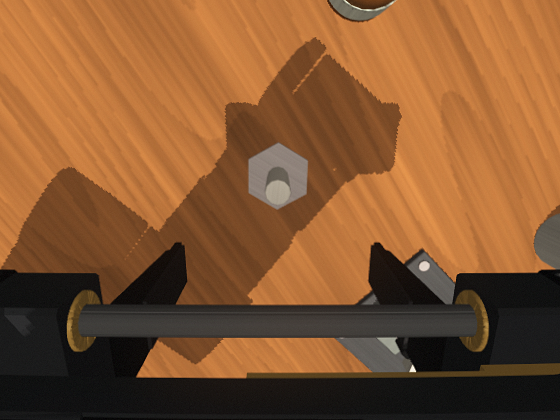

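The post shows at flange pixel (278,176), which gives (504.8, 241.1) with yaw about 28.5°. That agrees with the top view, so I'll descend and grip.

```bash
python3 -m pendant '[[[1,0.010,-0.0005,0,0],[1,0.010,-0.0005,0.025,0],[1,0.010,-0.0005,0.055,0],[1,0.010,-0.0005,0.085,0],[1,0.010,-0.0005,0.115,0],[1,0.010,-0.0005,0.140,0],[1,0.010,-0.0005,0.158,0],[1,0.010,-0.0005,0.160,0]]]'
python3 -m pendant '[[[0.5,0,0,0,0],[0.4,0,0,0,0],[0.3,0,0,0,0],[0.25,0,0,0,0],[0.2,0,0,0,0],[0.1,0,0,0,0],[0.1,0,0,0,0],[0.1,0,0,0,0]]]'
python3 -m pendant '[[[0,0,0,0,0],[0,0,0,0,0],[0,0,0,0,0],[0,0,0,0,0],[0,0,0,0,0],[0,0,0,0,0],[0,0,0,0,0],[0,0,0,0,0]]]'
```

```text
t: 3.45
eef_pos: [505.6, 236.4, 52.7]
tcp_rot: [-3.14, 0.003, 0.993]
ft_force: [-0.2, -0.5, 0.3]
opening: 0.999
t: 4.25
eef_pos: [505.6, 238.2, 54.6]
tcp_rot: [3.142, 0.0, 0.996]
ft_force: [-0.4, -0.0, 0.3]
opening: 0.386
t: 5.05
eef_pos: [505.5, 238.1, 54.5]
tcp_rot: [-3.141, 0.0, 0.996]
ft_force: [-1.0, -0.2, -1.3]
opening: 0.23
```

```bash
python3 -m pendant '[[[0,0,0,-0.005,0],[0,0,0,-0.015,0],[0,0,0,-0.03,0],[0,0,0,-0.05,0],[0,0,0,-0.07,0],[0,0,0,-0.09,0],[0,0,0,-0.1,0],[0,0,0,-0.1,0]]]'
python3 - <<'E'
from h import *
im,P,s=world("wrist"); cv2.imwrite("pics/w3.png",im); np.save("pics/w3.npy",P); print(s["eef_pos"],s["tcp_rot"],s["ft_force"],s["opening"])
m=np.abs(P[...,:2]-s["eef_pos"][:2]).max(-1)<60
z=s["eef_pos"][2]-54.5+23
f=P[m&(P[...,2]>z-6)&(P[...,2]<z+5)]; print("flange",len(f),f.mean(0),hexfit(f[:,:2],28))
E
```

```text
t: 5.85
eef_pos: [506.2, 238.3, 156.1]
tcp_rot: [3.14, -0.002, 0.996]
ft_force: [0.5, 0.6, -3.8]
opening: 0.232
[506.16287264 238.30805639 156.13585099] [ 3.13974410e+00 -2.09494001e-03  9.95816235e-01] [ 0.54518995  0.62677543 -3.84054129] 0.2323285408423684
flange 4908 [513.31894225 249.78411759 123.47867916] (np.float64(25.0), array([508.40342777, 242.5427593 ]), array([55.9, 54. , 58.9]))
```

View pics/w3.png

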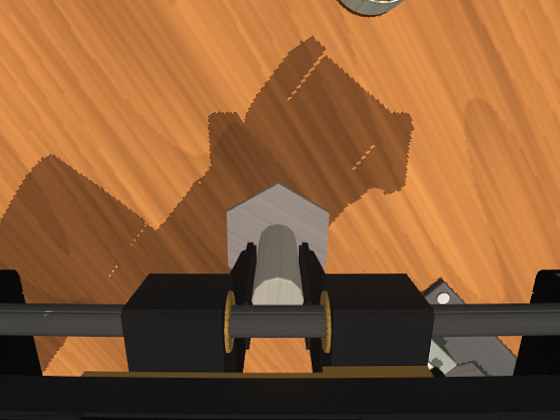

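```bash
cat >> h.py <<'E'
def flange_tool(P,s,z):
    "post axis in tool frame from visible upper hex part (vertex on +x)"
    Rt=R.from_euler('xyz',s["tcp_rot"]).as_matrix(); T=(P-s["eef_pos"])@Rt
    m=(np.abs(P[...,2]-z)<5)&(np.abs(T[...,0]-10)<60)&(np.abs(T[...,1])<50); f=T[m]
    q=f[(f[:,0]>0)]; ylo,yhi=np.percentile(q[:,1],[.5,99.5])
    cx=[]
    for sg in (1,-1):
        d=np.array([np.cos(np.pi/6),sg*.5]); cx.append(np.percentile(f[:,:2]@d,99.5))
    return (cx[0]+cx[1])/2, cx[0]-cx[1], ylo, yhi, f[:,2].mean()
E
python3 - <<'E'
from h import *
from h import cloud
P=np.load("pics/w3.npy"); s=dict(tcp_rot=[3.13974,-.00209,.99582],eef_pos=np.array([506.163,238.308,156.136]))
a,d,lo,hi,z=flange_tool(P,s,124); print(a,d,lo,hi,z,"cx",(a-29.7)/np.cos(np.pi/6),"cy",(lo+hi)/2)
Rt=R.from_euler('xyz',[-3.14126,-.00045,.73467]).as_matrix()
print("block in w1 tool",Rt.T@(np.array([549.2,-56.9,30.2])-[546.03,-63.216,214.29]))
E
```

```text
31.66084624460826 -0.1955612749673108 -29.72190080712293 29.393388166626043 32.69429465603005 cx 2.26419021432809 cy -0.16425632024844283
block in w1 tool [  6.50334576  -2.50057602 184.09378716]
```

```bash
python3 -m pendant '[[[0,-0.016,0.014,0,0.02],[0,-0.045,0.039,0,0.05],[0,-0.079,0.069,0,0.09],[0,-0.113,0.098,0,0.13],[0,-0.147,0.127,0,0.17],[0,-0.181,0.157,0,0.21],[0,-0.210,0.182,0,0.24],[0,-0.2265,0.196,0,0.258]]]'
python3 -m pendant '[[[0,0,0,0.01,0],[0,0,0,0.02,0],[0,0,0,0.03,0],[0,0,0,0.04,0],[0,0,0,0.048,0],[0,0,0,0.053,0],[0,0,0,0.055,0],[0,0,0,0.055,0]]]'
python3 - <<'E'
from h import *
im,P,s=world("wrist"); cv2.imwrite("pics/w4.png",im); np.save("pics/w4.npy",P); print(s["eef_pos"],s["tcp_rot"],s["ft_force"],s["opening"])
zf=s["eef_pos"][2]-32.5; a,d,lo,hi,z=flange_tool(P,s,zf); print("post",a,d,"cx",(a-29.7)/np.cos(np.pi/6),"cy",(lo+hi)/2,z)
Rt=R.from_euler('xyz',s["tcp_rot"]).as_matrix(); T=(P-s["eef_pos"])@Rt
f=T[(np.abs(P[...,2]-30.5)<3)&(np.hypot(P[...,0]-549,P[...,1]+57)<47)]
for a in (-30,30): 
    d=np.array([np.cos(np.radians(a)),np.sin(np.radians(a))]); p=f[:,:2]@d; print(a,np.percentile(p,99)-37.3)
y=f[f[:,0]>0][:,1]; print(len(f),np.percentile(y,[1,99]))
E
```

```text
t: 6.7
eef_pos: [546.7, -61.3, 153.4]
tcp_rot: [-3.141, 0.001, 0.735]
ft_force: [0.1, 1.3, -3.9]
opening: 0.227
t: 7.5
eef_pos: [547.0, -58.4, 99.5]
tcp_rot: [3.142, 0.0, 0.738]
ft_force: [0.0, -0.3, -4.4]
opening: 0.226
[547.02480647 -58.37037914  99.51637528] [3.14154756e+00 6.79077807e-05 7.38072752e-01] [ 0.02981434 -0.33021167 -4.43126421] 0.2263656701493
post 31.58141243662261 -0.3885510548200628 cx 2.172467953481548 cy -0.3782665827912073 32.702808547822315
-30 2.655823702626094
30 2.914384271707
3014 [-37.23329206  37.99763614]
```

View pics/w4.png

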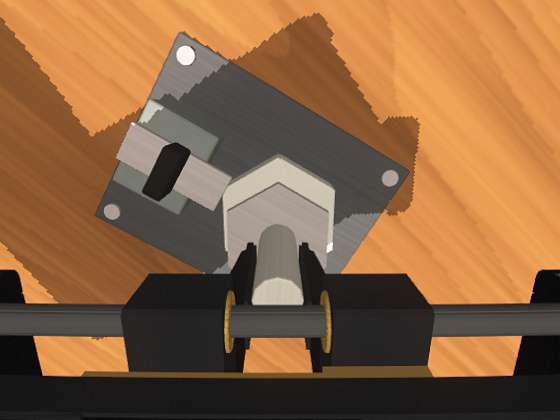

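```bash
python3 -m pendant '[[[0,0.0007,0.0006,0.002,0],[0,0.0007,0.0006,0.004,0],[0,0.0007,0.0006,0.006,0],[0,0.0007,0.0006,0.008,0],[0,0.0007,0.0006,0.010,0],[0,0.0007,0.0006,0.0115,0],[0,0.0007,0.0006,0.0115,0],[0,0.0007,0.0006,0.0115,0]]]'
python3 -m pendant '[[[0,0,0,0.0003,0],[0,0,0,0.0006,0],[0,0,0,0.001,0],[0,0,0,0.0014,0],[0,0,0,0.0018,0],[0,0,0,0.0022,0],[0,0,0,0.0025,0],[0,0,0,0.0025,0]]]'
```

```text
t: 8.35
eef_pos: [547.9, -58.5, 88.1]
tcp_rot: [3.141, 0.0, 0.738]
ft_force: [-0.3, 0.0, -3.0]
opening: 0.224
t: 9.15
eef_pos: [547.9, -58.5, 85.6]
tcp_rot: [3.142, 0.0, 0.738]
ft_force: [0.6, -0.4, -3.1]
opening: 0.229
```

```bash
python3 -m pendant '[[[0,0,0,0.0003,0],[0,0,0,0.0006,0],[0,0,0,0.0009,0],[0,0,0,0.0012,0],[0,0,0,0.0015,0],[0,0,0,0.0015,0],[0,0,0,0.0015,0],[0,0,0,0.0015,0]]]'
python3 -m pendant '[[[0,0,0,0.0003,0],[0,0,0,0.0006,0],[0,0,0,0.0009,0],[0,0,0,0.0012,0],[0,0,0,0.0015,0],[0,0,0,0.0015,0],[0,0,0,0.0015,0],[0,0,0,0.0015,0]]]'
```

```text
t: 9.95
eef_pos: [547.9, -58.5, 84.1]
tcp_rot: [3.142, 0.0, 0.738]
ft_force: [-0.4, 0.2, -2.8]
opening: 0.224
t: 10.75
eef_pos: [547.9, -58.5, 82.6]
tcp_rot: [3.142, 0.0, 0.738]
ft_force: [0.9, 0.7, -4.2]
opening: 0.224
```

No contact force 4 mm below the point where the foot would rest on the block, so the foot has entered the pocket. I'll continue down.

```bash
python3 -m pendant '[[[0,0,0,0.0007,0],[0,0,0,0.0014,0],[0,0,0,0.0021,0],[0,0,0,0.0028,0],[0,0,0,0.0035,0],[0,0,0,0.0042,0],[0,0,0,0.005,0],[0,0,0,0.005,0]]]'
python3 -m pendant '[[[0,0,0,0.0007,0],[0,0,0,0.0014,0],[0,0,0,0.0021,0],[0,0,0,0.0028,0],[0,0,0,0.0035,0],[0,0,0,0.0042,0],[0,0,0,0.005,0],[0,0,0,0.005,0]]]'
```

```text
t: 11.55
eef_pos: [547.8, -58.5, 77.5]
tcp_rot: [-3.141, 0.0, 0.738]
ft_force: [0.2, 0.2, -3.7]
opening: 0.223
t: 12.35
eef_pos: [547.8, -58.5, 72.5]
tcp_rot: [-3.142, 0.0, 0.738]
ft_force: [-0.3, -0.2, -4.2]
opening: 0.228
```

```bash
python3 -m pendant '[[[0,0,0,0.0005,0],[0,0,0,0.001,0],[0,0,0,0.0015,0],[0,0,0,0.002,0],[0,0,0,0.0025,0],[0,0,0,0.003,0],[0,0,0,0.003,0],[0,0,0,0.003,0]]]'
python3 -m pendant '[[[0,0,0,0.0002,0],[0,0,0,0.0004,0],[0,0,0,0.0006,0],[0,0,0,0.0008,0],[0,0,0,0.0008,0],[0,0,0,0.0008,0],[0,0,0,0.0008,0],[0,0,0,0.0008,0]]]'
```

```text
t: 13.15
eef_pos: [547.9, -58.5, 69.6]
tcp_rot: [3.141, 0.0, 0.738]
ft_force: [0.6, -0.0, -3.5]
opening: 0.225
t: 13.95
eef_pos: [547.9, -58.5, 68.8]
tcp_rot: [3.142, 0.0, 0.738]
ft_force: [-1.0, 0.7, -3.3]
opening: 0.223
```

```bash
python3 -m pendant '[[[0,0,0,0.0001,0],[0,0,0,0.0002,0],[0,0,0,0.0003,0],[0,0,0,0.0004,0],[0,0,0,0.0005,0],[0,0,0,0.0005,0],[0,0,0,0.0005,0],[0,0,0,0.0005,0]]]'
python3 -m pendant '[[[0,0,0,0.0001,0],[0,0,0,0.0002,0],[0,0,0,0.0003,0],[0,0,0,0.0004,0],[0,0,0,0.0005,0],[0,0,0,0.0005,0],[0,0,0,0.0005,0],[0,0,0,0.0005,0]]]'
```

```text
t: 14.75
eef_pos: [547.9, -58.5, 68.4]
tcp_rot: [3.141, -0.0, 0.738]
ft_force: [-1.3, 0.3, 1.0]
opening: 0.226
t: 15.55
eef_pos: [548.0, -58.5, 68.4]
tcp_rot: [3.141, -0.0, 0.738]
ft_force: [-2.6, 0.5, 8.9]
opening: 0.223
```

Contact came at TCP z = 68.4, against 68.5 predicted for home, with about 12 N of gentle contact. Next I'll ease off, release and retreat.

```bash
python3 -m pendant '[[[0,0,0,-0.0005,0],[0,0,0,-0.0006,0],[0.3,0,0,-0.0006,0],[0.4,0,0,-0.0006,0],[0.5,0,0,-0.0006,0],[0.6,0,0,-0.0006,0],[0.6,0,0,-0.0006,0],[0.6,0,0,-0.0006,0]]]'
python3 -m pendant '[[[0.6,0,0,-0.005,0],[0.6,0,0,-0.015,0],[0.6,0,0,-0.03,0],[0.6,0,0,-0.05,0],[0.6,0,0,-0.075,0],[0.6,0,0,-0.1,0],[0.6,0,0,-0.12,0],[0.6,0,0,-0.12,0]]]'
python3 - <<'E'
from h import *
im,P,s=world("wrist"); cv2.imwrite("pics/w5.png",im); print(s["eef_pos"],s["tcp_rot"],s["ft_force"],s["opening"])
m=np.hypot(P[...,0]-549,P[...,1]+57)<42
f=P[m&(np.abs(P[...,2]-37)<6)]; A=np.c_[f[:,:2]-[549,-57],np.ones(len(f))]
b=f[f[:,2]>34]; print("flange",len(b),np.median(b[:,2]),np.polyfit(b[:,0],b[:,2],1)[0],np.polyfit(b[:,1],b[:,2],1)[0],hexfit(b[:,:2],12)); bb=f[f[:,2]<34]; print("block",len(bb),np.median(bb[:,2]))
t=P[(np.hypot(P[...,0]-533,P[...,1]-19)<25)&(P[...,2]>60)&(P[...,2]<75)];print("tab",cv2.minAreaRect(t[:,:2].astype(np.float32)),t[:,2].mean())
E
```

```text
t: 16.35
eef_pos: [547.9, -58.5, 68.4]
tcp_rot: [3.141, 0.0, 0.738]
ft_force: [-0.2, 0.6, 0.0]
opening: 0.585
t: 17.15
eef_pos: [548.9, -58.6, 191.7]
tcp_rot: [3.137, -0.003, 0.738]
ft_force: [0.0, -0.4, -0.2]
opening: 0.605
[548.88351486 -58.64556308 191.69242504] [ 3.13722866e+00 -2.98979918e-03  7.37864180e-01] [ 0.02110468 -0.4473037  -0.1694584 ] 0.6047781545808973
flange 2494 35.85327505383181 -0.0007572899252776363 0.0011123869852704108 (np.float64(13.5), array([549.05930718, -56.84590687]), array([58.2, 58.6, 58.3]))
block 237 31.335761124148206
tab ((533.0646362304688, 19.001033782958984), (32.35954284667969, 12.426633834838867), 12.129477500915527) 67.29088463915481
```

View pics/w5.png

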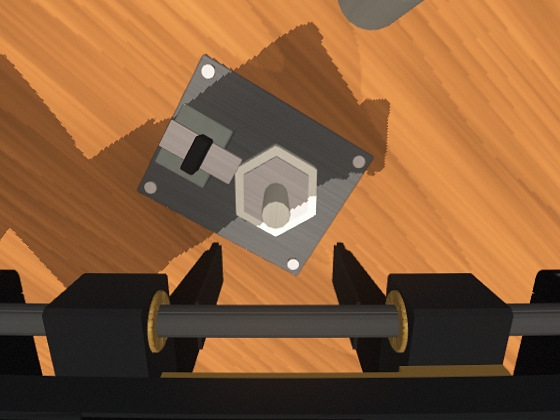

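The post is home: flange top level and about 4.5–6 mm above the block, concentric at (549.1,-56.8). The tab is still open at (533.1,19.0), pixel (197,154). Next, move the closed fingers behind the tab.

```bash
python3 -m pendant '[[[0.6,0.007,-0.012,0,0.07],[0.5,0.016,-0.027,0,0.15],[0.3,0.026,-0.044,0,0.24],[0,0.037,-0.061,0,0.33],[0,0.046,-0.077,0,0.42],[0,0.053,-0.088,0,0.49],[0,0.056,-0.0933,0,0.524],[0,0.056,-0.0933,0,0.524]]]'
python3 -m pendant '[[[0,0,0,0.02,0],[0,0,0,0.04,0],[0,0,0,0.06,0],[0,0,0,0.08,0],[0,0,0,0.1,0],[0,0,0,0.105,0],[0,0,0,0.105,0],[0,0,0,0.105,0]]]'
```

```text
t: 18.0
eef_pos: [526.0, 48.9, 187.6]
tcp_rot: [-3.141, 0.001, 0.214]
ft_force: [0.2, 0.4, 0.3]
opening: 0.067
t: 18.8
eef_pos: [526.9, 48.0, 84.0]
tcp_rot: [3.141, -0.001, 0.214]
ft_force: [0.5, -0.7, -0.0]
opening: 0.002
```

```bash
python3 -m pendant '[[[0,0,0,0.005,0],[0,0,0,0.01,0],[0,0,0,0.015,0],[0,0,0,0.02,0],[0,0,0,0.025,0],[0,0,0,0.029,0],[0,0,0,0.030,0],[0,0,0,0.030,0]]]'
python3 -m pendant '[[[0,0,0.002,0,0],[0,0,0.004,0,0],[0,0,0.006,0,0],[0,0,0.009,0,0],[0,0,0.012,0,0],[0,0,0.015,0,0],[0,0,0.018,0,0],[0,0,0.018,0,0]]]'
python3 -m pendant '[[[0,0,0.002,0,0],[0,0,0.004,0,0],[0,0,0.006,0,0],[0,0,0.008,0,0],[0,0,0.01,0,0],[0,0,0.012,0,0],[0,0,0.014,0,0],[0,0,0.016,0,0]]]'
```

```text
t: 19.6
eef_pos: [526.5, 48.2, 53.2]
tcp_rot: [3.142, 0.0, 0.214]
ft_force: [0.4, 0.1, 0.0]
opening: 0.007
t: 20.4
eef_pos: [530.5, 30.3, 53.4]
tcp_rot: [3.142, -0.0, 0.213]
ft_force: [-1.3, -0.0, -0.5]
opening: 0.006
t: 21.2
eef_pos: [533.8, 14.8, 53.4]
tcp_rot: [3.142, 0.0, 0.214]
ft_force: [-1.1, 2.6, 0.2]
opening: 0.005
```

```bash
python3 -m pendant '[[[0,0,0.001,0,0],[0,0,0.002,0,0],[0,0,0.003,0,0],[0,0,0.004,0,0],[0,0,0.005,0,0],[0,0,0.006,0,0],[0,0,0.006,0,0],[0,0,0.006,0,0]]]'
python3 -m pendant '[[[0,0,0.0003,0,0],[0,0,0.0006,0,0],[0,0,0.0009,0,0],[0,0,0.0012,0,0],[0,0,0.0015,0,0],[0,0,0.0015,0,0],[0,0,0.0015,0,0],[0,0,0.0015,0,0]]]'
```

```text
t: 22.0
eef_pos: [535.1, 9.0, 53.4]
tcp_rot: [3.141, 0.0, 0.214]
ft_force: [-1.1, 0.5, 0.2]
opening: 0.007
t: 22.8
eef_pos: [535.3, 7.6, 53.4]
tcp_rot: [3.141, 0.0, 0.214]
ft_force: [-0.8, 1.8, -0.2]
opening: 0.008
```

```bash
python3 -m pendant '[[[0,0,0.0002,0,0],[0,0,0.0004,0,0],[0,0,0.0006,0,0],[0,0,0.0008,0,0],[0,0,0.001,0,0],[0,0,0.001,0,0],[0,0,0.001,0,0],[0,0,0.001,0,0]]]'
python3 -m pendant '[[[0,0,0.0002,0,0],[0,0,0.0004,0,0],[0,0,0.0006,0,0],[0,0,0.0008,0,0],[0,0,0.001,0,0],[0,0,0.001,0,0],[0,0,0.001,0,0],[0,0,0.001,0,0]]]'
```

```text
t: 23.6
eef_pos: [535.5, 6.7, 53.4]
tcp_rot: [3.142, 0.0, 0.214]
ft_force: [-1.7, 1.7, 0.2]
opening: 0.006
t: 24.4
eef_pos: [535.8, 5.7, 53.4]
tcp_rot: [3.141, 0.0, 0.214]
ft_force: [-1.7, 2.3, -0.6]
opening: 0.002
```

```bash
for i in 1 2; do python3 -m pendant '[[[0,0,0.0002,0,0],[0,0,0.0004,0,0],[0,0,0.0006,0,0],[0,0,0.0008,0,0],[0,0,0.001,0,0],[0,0,0.001,0,0],[0,0,0.001,0,0],[0,0,0.001,0,0]]]'; done
```

```text
t: 25.2
eef_pos: [535.8, 5.3, 53.4]
tcp_rot: [-3.141, 0.0, 0.214]
ft_force: [-2.2, 7.2, 0.0]
opening: 0.009
t: 26.0
eef_pos: [535.8, 5.1, 53.4]
tcp_rot: [-3.14, 0.0, 0.214]
ft_force: [-2.9, 15.7, 1.5]
opening: 0.004
```

The stop is reached: force rose from 2 to 16 N with no further motion, after about 30 mm of travel. Back off and up, then check.

```bash
python3 -m pendant '[[[0,0,-0.003,0,0],[0,0,-0.01,0,0],[0,0,-0.02,-0.0,0],[0,0,-0.025,-0.02,0],[0,0,-0.025,-0.05,0],[0,0,-0.025,-0.09,0],[0,0,-0.025,-0.125,0],[0,0,-0.025,-0.14,0]]]'
python3 -m pendant '[[[0,-0.02,0,0,0],[0,-0.04,0,0,0],[0,-0.06,0.01,0,0],[0,-0.07,0.02,0,0],[0,-0.07,0.03,0,0],[0,-0.07,0.03,0,0],[0,-0.07,0.03,0,0],[0,-0.07,0.03,0,0]]]'
python3 - <<'E'
from h import *
im,P,s=world("wrist"); cv2.imwrite("pics/w6.png",im); print(s["eef_pos"],s["ft_force"])
b=P[(np.hypot(P[...,0]-549,P[...,1]+57)<40)&(np.abs(P[...,2]-36.5)<2.5)]
print("flange",len(b),np.median(b[:,2]),np.polyfit(b[:,0],b[:,2],1)[0],np.polyfit(b[:,1],b[:,2],1)[0],hexfit(b[:,:2],12))
t=P[(np.hypot(P[...,0]-539,P[...,1]+10)<28)&(P[...,2]>60)&(P[...,2]<75)];r=cv2.minAreaRect(t[:,:2].astype(np.float32));print("tab",r,"travel",np.linalg.norm(np.array(r[0])-[533.1,19]))
t=P[(np.hypot(P[...,0]-549,P[...,1]+57)<25)&(np.abs(P[...,2]-106)<4)];print("tube top",t.mean(0) if len(t) else None)
E
```

```text
t: 26.8
eef_pos: [531.7, 28.6, 196.7]
tcp_rot: [3.14, -0.004, 0.214]
ft_force: [-0.2, 0.3, -0.7]
opening: 0.005
t: 27.6
eef_pos: [469.3, -15.8, 193.2]
tcp_rot: [-3.142, 0.0, 0.214]
ft_force: [-0.1, -0.4, 0.1]
opening: 0.005
[469.30814449 -15.7738916  193.23492512] [-0.05739052 -0.38943344  0.05161234]
flange 2365 35.73527410095818 -0.002331258789716511 0.0007911719372204169 (np.float64(15.0), array([548.90203974, -57.01770495]), array([58.9, 57.7, 58.8]))
tab ((538.6240234375, -7.407711982727051), (32.038272857666016, 11.941680908203125), 12.292176246643066) travel 26.979289966578342
tube top [548.93256037 -56.07386595 105.61147731]
```

View pics/w6.png

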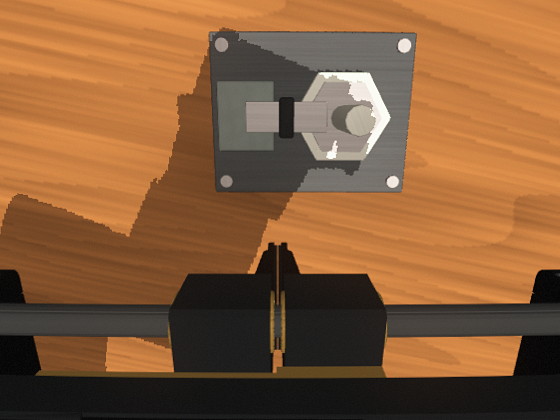

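Run:
```python
from h import *
im,P,s=world("wrist")
q=P[(np.abs(P[...,2]-9.5)<2.5)&(np.hypot(P[...,0]-544,P[...,1]+31)<128)]
r=cv2.minAreaRect(q[:,:2].astype(np.float32)); print("plate",r)
u=np.array([-np.sin(np.radians(12.25)),np.cos(np.radians(12.25))]); o=np.array(r[0])-30*u
def ext(c,rad,z0,z1):
    t=P[(np.hypot(P[...,0]-c[0],P[...,1]-c[1])<rad)&(P[...,2]>z0)&(P[...,2]<z1)]; p=(t[:,:2]-o)@u; return np.percentile(p,[1,99]),len(t)
print("tab y range (want 49..61)",ext((538.6,-7.4),28,62,75))
print("tongue/tail y range (tail end want 89.5)",ext((538.6,-7.4),70,42.5,47))
```

```text
plate ((543.8287353515625, -31.4725341796875), (150.02284240722656, 189.3727264404297), 12.27526569366455)
tab y range (want 49..61) (array([48.75339172, 60.67423226]), 617)
tongue/tail y range (tail end want 89.5) (array([19.50356496, 88.76864128]), 1989)
```

The tab spans 48.8–60.7 mm in the base's y, against 49–61 when fully in, so the latch is home. Handing the job in.

```bash
python3 -c "
from cell import env; print(env.job_done())"
```

```text
the job is handed in; nothing more can be done
None
```

The post is standing in the socket with its foot home and flange flat, the latch is all the way in over the flange, and I handed the job in at about 28 s.

- **Post:** I lowered it gently, and it met the block at TCP height 68.4 mm, against 68.5 mm predicted for home, with about 12 N of contact. After release the flange measured level to within 0.25% slope, and the depth readings put its top at 35.7 mm. The wrist camera reads about 2 mm low, so that fits the nominal 38 mm. The tube still stood upright after latching.
- **Latch:** I pushed it until it stopped moving and the force rose from 2 to 16 N. The tab now spans 48.8–60.7 mm along the base's y, against 49–61 mm when fully in, and its tongue stops short of the tube.
- **Robot and other objects:** The gripper is clear and touching nothing. No move took it near the can, the jar or the carton.

**One disagreement:** comparing tab positions between pictures gave only 27 mm of latch travel instead of 30 mm. The first picture also put the tab at about 82 mm rather than 85 mm, so either the latch started slightly in or that first measurement was about 3 mm off. The final position and the hard stop agree that it is fully in.

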